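# Re-home a lens carriage with its index plunger held out

### The arm

A 6-joint arm with a two-finger parallel gripper is mounted at the origin on the work surface. World frame = base frame: x ahead of the robot, y to its left, z up, the work surface at z = 0. Lengths are in mm, angles in degrees, forces in N, time in s.
With the tool pointing down it reaches from about 400 to 825 mm from the base axis. Payload 7 kg.
Tool frame: the origin (TCP) lies on the front face of the gripper's body, between the roots of the fingers; the fingertips stand 73 mm ahead of it and the grasp point (between the pads) lies 54 mm ahead of it (manip.tcp_to_grasp is the z of the grasp point in the tool frame, in mm); z points along the fingers, y is the line along which they close (so a half turn about z gives the same grasp; the last joint's range is limited). The gripper opens to 85 mm and grips with 20 to 120 N. Pads are 22 mm wide; open, the fingers measure 114 mm over their backs; the gripper's body (76 mm by 85 mm) begins 54 mm behind the grasp point. The pads swing forward as they close: fully open they stand 13 mm farther back than shut.
Start: joints at [-56.144, 20.546, 0.682, 0, -70.136, -16.507], TCP at [201.254, -644.277, 303.902] pointing down, gripper open.
Joint ranges: [-176.03, 176.03], [-82.01, 121.73], [-58.28, 71.71], [-173.87, 95.51], [-174.79, -0.11], [-173.66, 173.66]. Speed limits (degrees/s): [136.94, 136.94, 172.46, 180, 180, 180].

### API

Orientations are given as a 3x3 rotation matrix whose columns are the frame's x, y, z axes.
In Python, from bench import manip gives the robot as it stands.
- The arm moves only by the shell command python3 -m handwheel 'ROWS'. ROWS is a JSON object of lists of equal length, an entry for each row: "travel": the shift along the tool's x, y, z in units of 0.25 m (1.0 is 0.25 m), a list of three; "spin": the turn about the tool's z in units of 180 degrees (1.0 is 180 degrees); "claw": the gripper command: -1 is fully open, 1 is shut, values between are in proportion. A call has 1 to 12 rows; each row is the pose to reach, as a shift and turn from the pose commanded when the call began, along the tool's axes at that moment, turning the shorter way round; what a row does not reach only later rows make up. A row lasts 1/12 s, in which the tool goes at most 41.7 mm and 7.16 degrees, less where a joint would pass 70% of its speed; a pose out of reach is approached as far as the arm can. A call with a number of a shift or a turn outside -1 to 1 is refused whole. A call with a gripper value outside its range is refused whole. The fingers move at their own pace and stop on an object; the grip force is fixed at half the most. Time passes only in rows, so rows that repeat a pose let the fingers close. It gives the time, the measured TCP pose, the force, the opening and the grip force at its end, in the units of the state.
- manip.sense(): the state, without advancing time (a new reading comes with each control period).
- manip.grab_frame(name): name is "side" or "top" or "wrist"; returns a dict with "color" (400x640x3 uint8, red, green, blue), "range_z" (400x640 float32, mm along the optical axis (not along the pixel's ray), 0 where there is no reading), "K" (3x3 intrinsics, pixels), "origin" and "orientation" of the camera in the world; the wrist camera has in their place "hand_eye" (4x4, takes a point from camera to tool coordinates, whose origin is the TCP and whose axes are the flange's). Camera axes: x right, y down, z forward; pixel columns grow to the right and rows downward; lengths in mm; the calibration is good to about 2 mm. A picture is of the moment at which its call begins: read the wrist's pose just before it.
- manip.close_job(): hands the job in; it is judged then, once.
The state is a dict: "time_s": time; "q": joint angles; "dq": joint speeds; "joint_efforts": joint torques, N m; "ee_pos": TCP position; "tool_rot": TCP orientation; "contact_force": force on the tool from outside, world axes, zero at the start; "wrist_torque": the same for the moment, N m; "opening": opening from 0.0 (shut) to 1.0 (fully open); "finger_force": force on a finger pad.
Only numpy, scipy, OpenCV 4.12 (cv2) and the standard library are available. Lean on these libraries where they do the work, as an engineer would, in place of code of your own. Each camera call takes 0.05 s, during which the arm holds its last target. There are 200 camera calls.

### The job

The lens carriage on the slide rail is locked by its sprung index plunger. Take the plunger's pull knob, draw it straight up fully back so the pin leaves its seat hole, then, keeping it drawn all the way, run the carriage along the rail until you feel it come up against the clamp-on end stop. Finish there still gripping the knob and holding the plunger fully back, with the carriage against the stop; do not let go, and leave the loose items on the breadboard alone.

Things in the scene. Friction and masses are not known exactly. Their poses are not given: they have to be found in the camera images.
- knob (a point): Centre of the black block-shaped pull knob of the index plunger: 24 mm thick across the rail (flat sides), 30 mm along the rail, 24 mm tall; about 99 mm above the table when seated. A steel barrel (19 mm diameter) stands under it on the carriage's trailing ear, whose top is 31 mm below this point; nothing else is within 30 mm at knob height. Pulled sideways it carries the carriage.
- plunger (a joint): How far the plunger is drawn straight up: 0 = seated, 0.016 m = fully back on its inner stop. Spring pull about 4 N seated and 8 N fully back. The pin leaves its seat hole at 0.008; if released elsewhere it rests on the rail top at 0.008. A grip that slips lets it sink.
- carriage (a joint): How far the carriage has slid from its seat hole towards the end stop (m): 0 at the start, growing towards the stop. With the pin in the hole it is locked (1 mm play). Sliding drag about 2 N. The end stop is met somewhere between 0.04 and 0.10.
- carriage_nose (a point): Middle of the flat leading face of the grey carriage block (90 mm wide, 80 mm long along the rail, 26 mm high), 55 mm above the table. A round lens mount on top reaches 57 mm above the block. The knob's axis is 100 mm behind this face. Its y axis points along the rail away from the stop.
- stop_face (a point): The stop face of the dark steel end stop clamped over the rail (66 mm wide, 26 mm long, top 54 mm above the table): this point is in the plane of the face that the carriage nose meets, on the rail's middle line. Its y axis points along the rail towards the carriage.
- rail: Fixed aluminium slide rail, foot 70 mm wide, from 150 mm on the -y side to 200 mm on the +y side of its origin; beam 40 mm wide, rail top 30 mm above its origin. The origin lies on the breadboard (12 mm above the table) on the rail's middle line. Its y axis runs along the rail; the carriage runs towards its -y end.
- seat_hole (a point): Mouth of the square 11 mm seat hole in the rail top in which the 9 mm plunger pin sits, 8 mm deep, at the start (it lies straight under the knob).
- post: Loose bystander: black post holder with steel post, 32 mm diameter, 85 mm tall; origin under its foot.
- tray: Loose bystander: grey open tray 70 x 90 x 22 mm; origin under its centre.
- driver: Loose bystander: screwdriver 160 mm long lying on the breadboard.
- lens_cap: Loose bystander: aluminium lens cap, disc 54 mm diameter, 16 mm high; origin under its centre.

How it is judged (in metres and radians):
On the way, in this order (a step that is already met when the one before it is completed fails the run):
1. the plunger is drawn fully back while the carriage is still at its seat hole (value of joint plunger above 0.013 m and value of joint carriage below 0.006 m), for 0.1 s.
2. the carriage is against the end stop with the plunger still fully back (value of joint plunger above 0.0125 m and y of carriage_nose in the frame of stop_face below 0.0025 m), for 0.2 s.
At the end, for the whole second after the job is handed in: The fingers still grip the knob and hold the plunger at least 12.5 mm up (of 16 mm), and the carriage stands still within 2.5 mm of the end stop (all of step 2 and contact force between the fingers and plunger above 2 N and velocity of joint carriage below 0.01 m/s); the arm keeps its last pose, push and grip.
It fails at once if the plunger sinks back (below 9.5 mm) once the carriage has left its seat hole (value of joint carriage above 0.008 m and value of joint plunger below 0.0095 m).
It fails at once if a loose item on the breadboard is moved by more than 20 mm (distance of any of post, tray, driver, lens_cap from where it was at the start of the episode above 0.02 m).
It also fails if it takes over 40 s, if anything falls off the work surface, if the arm or the gripper's body presses on something with over 40 N, if the wrist force passes 120 N, or if a joint passes its speed limit or range.

## Working session

There is one attempt and no reset: what is moved stays moved. The work goes in short steps, Python scripts to look and compute and a shell command to move; the robot and the scene stay as the last step left them, time stands still between calls to the robot, and variables do not carry over. Pictures are saved under pics/ and viewed, at most 10 in all, crops included, and the job is handed in when it is done.

```bash
mkdir -p pics
python3 - <<'E'
from bench import manip
import cv2,numpy as np
s=manip.sense();print(s['time_s'],s['ee_pos'],s['tool_rot'],s['opening'])
for n in('top','side'):
    f=manip.grab_frame(n);cv2.imwrite(f'pics/{n}0.png',f['color'][:,:,::-1]);np.savez(f'{n}0.npz',**f);print(n,f['K'],f['origin'],f['orientation'])
E
```

```text
0.0 [ 201.1668923  -643.94337466  302.95156215] [[-9.54549713e-01 -2.98051111e-01 -6.17470435e-04]
 [-2.98051725e-01  9.54548435e-01  1.56656035e-03]
 [ 1.22490384e-04  1.67939786e-03 -9.99998582e-01]] 1.0027180844778323
top [[434.01149718   0.         323.89125484]
 [  0.         434.01149718 198.0011604 ]
 [  0.           0.           1.        ]] [ 492.61622084  -18.15136706 1122.90989558] [[-0.02417534 -0.99796485  0.05900601]
 [-0.99964129  0.02481209  0.01008243]
 [-0.01152597 -0.05874109 -0.99820671]]
side [[377.42593516   0.         321.23076842]
 [  0.         377.42593516 207.2630204 ]
 [  0.           0.           1.        ]] [500.5783674  603.20897188 809.46327916] [[-9.96432633e-01 -6.46259812e-02  5.42723794e-02]
 [-8.43917574e-02  7.64571580e-01 -6.38990086e-01]
 [-1.99757619e-04 -6.41290715e-01 -7.67297973e-01]]
```

View pics/top0.png

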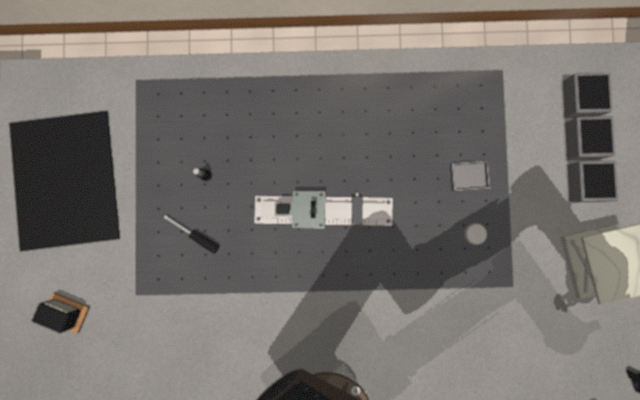

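View pics/side0.png

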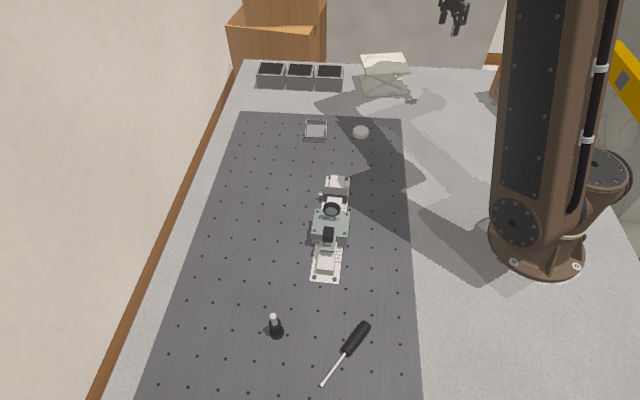

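Top view: knob near (283,209), carriage at columns 293–326, stop near (357,209), rail from (254,210) to (393,212). The run is towards -y.

```bash
cat > h.py <<'E'
import numpy as np
def cam2w(f,u,v,z=None,d=None):
    K,R,o=f['K'],f['orientation'],f['origin']
    r=R@np.linalg.inv(K)@np.array([u,v,1.])
    return o+r*(d if d is not None else (z-o[2])/r[2])
E
python3 - <<'E'
import numpy as np,cv2
from h import *
f=dict(np.load('top0.npz'));im=f['color'];d=f['range_z']
c=cv2.resize(im[170:250,240:410],None,fx=4.7,fy=4.7,interpolation=cv2.INTER_CUBIC)
cv2.imwrite('pics/topc.png',c[:,:,::-1])
print(np.round(d[205:214:2,274:296:2]))
for u,v,z in[(283,209,111),(254.5,210,42),(393,211.5,42),(326,209.5,68),(293,209.5,68),(352,209.5,54)]:print(u,cam2w(f,u,v,z=z).round(1),cam2w(f,u,v,d=d[int(v),int(u)]).round(1))
# knob cloud by height
P=np.array([cam2w(f,u,v,d=d[v,u]) for u in range(270,292) for v in range(195,225)])
k=P[(P[:,2]>98)&(P[:,2]<130)];print(len(k),k.min(0),k.max(0),k.mean(0))
P=np.array([cam2w(f,u,v,d=d[v,u]) for u in range(290,330) for v in range(180,240)])
k=P[(P[:,2]>60)&(P[:,2]<76)];print(len(k),k.min(0),k.max(0),k.mean(0)); print(cv2.minAreaRect(k[:,:2].astype(np.float32)))
E
```

```text
[[1058. 1017. 1016. 1013. 1013. 1013. 1014. 1017. 1058. 1060. 1057.]
 [1058. 1013. 1011. 1013. 1011. 1014. 1014. 1018. 1058. 1058. 1058.]
 [1060. 1012. 1015. 1011. 1014. 1012. 1013. 1018. 1055. 1058. 1057.]
 [1058. 1010. 1014. 1012. 1013. 1015. 1018. 1017. 1060. 1056. 1055.]
 [1059. 1012. 1013. 1012. 1014. 1014. 1013. 1020. 1053. 1055. 1057.]]
283 [529.1  88.1 111. ] [529.1  88.  112. ]
254.5 [530.8 166.6  42. ] [531.7 171.   16.6]
393 [ 518.6 -178.2   42. ] [ 519.4 -182.6   12.2]
326 [526.9 -11.9  68. ] [527.7 -11.8  42.4]
293 [528.8  68.3  68. ] [528.8  68.3  67.9]
352 [525.7 -75.8  54. ] [525.7 -75.8  54.2]
141 [517.28383095  76.56544018 103.513677  ] [541.09664714 107.41670387 116.17921348] [529.15768166  90.95785901 110.50351814]
1138 [482.06467186  -8.08066609  61.17272418] [571.5252521  76.2974009  74.5156483] [526.71060497  34.03517959  67.8309259 ]
((526.9988403320312, 34.47201919555664), (83.15723419189453, 87.89507293701172), 88.61964416503906)
```

View pics/topc.png

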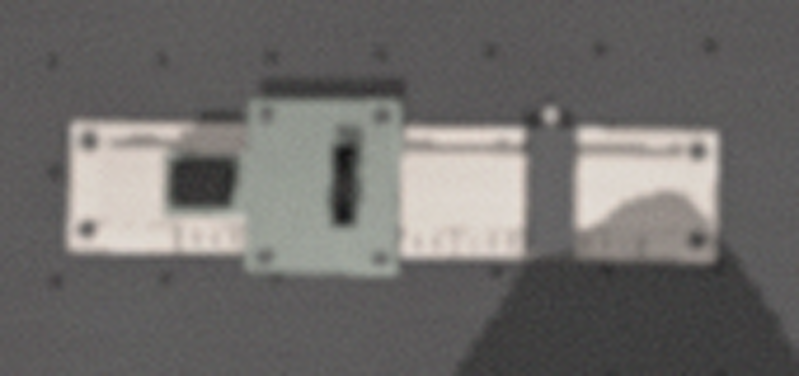

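```bash
python3 -m handwheel '{"travel":[[-0.709,0.805,0.11],[-0.709,0.805,0.11],[-0.709,0.805,0.11],[-0.709,0.805,0.11],[-0.709,0.805,0.11],[-0.709,0.805,0.11],[-0.709,0.805,0.11],[-0.709,0.805,0.11],[-0.709,0.805,0.11]],"spin":[0,0,0,0,0,0,0,0,0],"claw":[-1,-1,-1,-1,-1,-1,-1,-1,-1]}'
python3 -m handwheel '{"travel":[[-0.709,0.805,0.11],[-0.709,0.805,0.11],[-0.709,0.805,0.11],[-0.709,0.805,0.11],[-0.709,0.805,0.11],[-0.709,0.805,0.11],[-0.709,0.805,0.11],[-0.709,0.805,0.11],[-0.709,0.805,0.11]],"spin":[0,0,0,0,0,0,0,0,0],"claw":[-1,-1,-1,-1,-1,-1,-1,-1,-1]}'
python3 -m handwheel '{"travel":[[-0.709,0.805,0.11],[-0.709,0.805,0.11],[-0.709,0.805,0.11],[-0.709,0.805,0.11],[-0.709,0.805,0.11],[-0.709,0.805,0.11],[-0.709,0.805,0.11],[-0.709,0.805,0.11],[-0.709,0.805,0.11],[-0.709,0.805,0.11],[-0.709,0.805,0.11],[-0.709,0.805,0.11]],"spin":[-0.393,-0.393,-0.393,-0.393,-0.393,-0.393,-0.393,-0.393,-0.393,-0.393,-0.393,-0.393],"claw":[-1,-1,-1,-1,-1,-1,-1,-1,-1,-1,-1,-1]}'
python3 - <<'E'
from bench import manip
import cv2,numpy as np
s=manip.sense();print(s['time_s'],s['ee_pos'],s['tool_rot'],s['q'],s['contact_force'])
f=manip.grab_frame('wrist');cv2.imwrite('pics/w1.png',f['color'][:,:,::-1])
np.savez('w1.npz',p=s['ee_pos'],R=s['tool_rot'],**f);print(f['hand_eye'])
E
```

```text
time_s: 0.85
ee_pos: [310.9, -398.4, 276.6]
tool_rot: [[-0.954, -0.301, 0.0], [-0.301, 0.954, -0.0], [-0.0, -0.0, -1.0]]
contact_force: [0.3, 1.1, 0.2]
opening: 1.0
finger_force: 0.0
time_s: 1.6
ee_pos: [420.1, -154.2, 248.7]
tool_rot: [[-0.954, -0.3, -0.001], [-0.3, 0.954, -0.0], [0.001, 0.0, -1.0]]
contact_force: [0.0, -0.8, -0.5]
opening: 1.002
finger_force: 0.0
time_s: 2.6
ee_pos: [529.2, 89.1, 221.2]
tool_rot: [[-0.039, -0.999, -0.0], [-0.999, 0.039, -0.0], [0.0, 0.0, -1.0]]
contact_force: [0.2, -0.1, -0.1]
opening: 0.998
finger_force: 0.0
2.6 [529.1513582   89.14833755 221.23793967] [[-3.87543075e-02 -9.99248699e-01 -3.76908486e-04]
 [-9.99248724e-01  3.87544170e-02 -2.87560245e-04]
 [ 3.01951069e-04  3.65481126e-04 -9.99999888e-01]] [ 3.05074490e+01  1.16639897e+01 -2.33571167e+01  3.94557822e-03
 -5.50058634e+01 -3.27307302e+01] [ 0.23441846 -0.08312556 -0.10447907]
[[-1.04236717e-04 -9.59429415e-01 -2.81948908e-01  7.04407485e+01]
 [ 9.99999350e-01 -4.20164418e-04  1.06005537e-03 -3.73950865e-01]
 [-1.13551320e-03 -2.81948614e-01  9.59428835e-01 -7.05129877e+01]
 [ 0.00000000e+00  0.00000000e+00  0.00000000e+00  1.00000000e+00]]
```

View pics/w1.png

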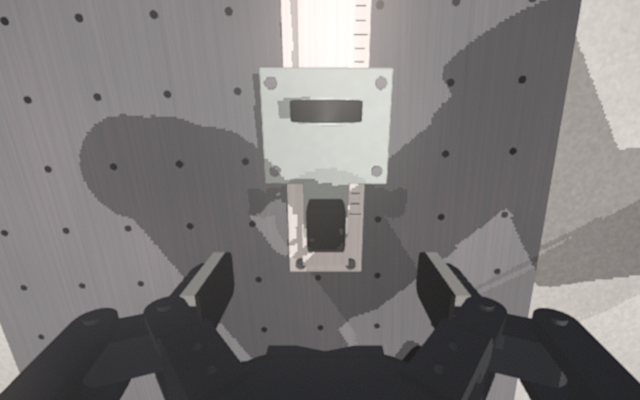

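Wrist view: knob at columns 307–345, rows 200–251, between the fingers; carriage block from (260,68) to (387,184).

Run:
```python
import numpy as np,cv2
f=dict(np.load('w1.npz'));d=f['range_z'];H=f['hand_eye'];K=f['K']
v,u=np.mgrid[0:400,0:640]
c=np.linalg.inv(K)@np.stack([u.ravel(),v.ravel(),np.ones(u.size)])*d.ravel()
t=H[:3,:3]@c+H[:3,3:];w=(f['R']@t+f['p'][:,None]).T.reshape(400,640,3)
def rect(sl,lo,hi):
    k=w[sl].reshape(-1,3);k=k[(k[:,2]>lo)&(k[:,2]<hi)];print(len(k),k[:,2].mean(),np.median(k[:,2]),cv2.minAreaRect(k[:,:2].astype(np.float32)),np.percentile(k,[1,99],axis=0).round(1).tolist())
rect(np.s_[190:260,295:355],104,118)
rect(np.s_[60:190,255:400],62,74)
# rail edge fit: white columns in rows 5..60
for r in(10,30,55): print([w[r,x].round(1).tolist() for x in(287,300,340,366)])
```

```text
1844 111.0907237720599 111.41872742170162 ((528.9551391601562, 91.76781463623047), (30.494979858398438, 24.798995971679688), 86.38518524169922) [[516.9, 76.8, 104.8], [541.3, 106.1, 112.8]]
13249 68.64994831061576 68.61375085017036 ((526.7159423828125, 34.35228729248047), (83.74040985107422, 90.21245574951172), 87.83000183105469) [[482.5, -7.2, 67.0], [570.6, 73.9, 71.0]]
[[552.9, -56.0, 18.4], [541.3, -48.8, 43.5], [513.1, -48.0, 42.5], [491.6, -53.4, 19.1]]
[[553.8, -41.9, 19.2], [542.2, -36.4, 42.1], [513.4, -35.3, 42.2], [491.4, -40.0, 16.8]]
[[555.1, -23.9, 19.3], [543.2, -20.0, 41.7], [513.8, -18.7, 42.6], [491.5, -21.7, 17.3]]
```

```bash
python3 -m handwheel '{"travel":[[-0.01,0,0.09],[-0.01,0,0.18],[-0.01,0,0.24],[-0.01,0,0.272],[-0.01,0,0.272],[-0.01,0,0.272]],"spin":[0,0,0,0,0,0],"claw":[-1,-1,-1,-1,-1,-1]}'
python3 -m handwheel '{"travel":[[0,0,0],[0,0,0],[0,0,0],[0,0,0],[0,0,0],[0,0,0],[0,0,0],[0,0,0],[0,0,0],[0,0,0],[0,0,0],[0,0,0]],"spin":[0,0,0,0,0,0,0,0,0,0,0,0],"claw":[1,1,1,1,1,1,1,1,1,1,1,1]}'
```

```text
time_s: 3.15
ee_pos: [529.2, 92.7, 153.7]
tool_rot: [[-0.035, -0.999, -0.0], [-0.999, 0.035, -0.0], [0.0, 0.0, -1.0]]
contact_force: [0.9, 0.2, 0.6]
opening: 0.996
finger_force: 0.0
time_s: 4.15
ee_pos: [528.9, 93.2, 154.0]
tool_rot: [[-0.033, -0.999, 0.0], [-0.999, 0.033, 0.0], [-0.0, -0.0, -1.0]]
contact_force: [-3.4, 2.0, 5.7]
opening: 0.271
finger_force: 59.7
```

```bash
python3 -m handwheel '{"travel":[[0,0,-0.01],[0,0,-0.02],[0,0,-0.03],[0,0,-0.04],[0,0,-0.05],[0,0,-0.058],[0,0,-0.058],[0,0,-0.058]],"spin":[0,0,0,0,0,0,0,0],"claw":[1,1,1,1,1,1,1,1]}'
python3 -m handwheel '{"travel":[[0,0,-0.004],[0,0,-0.008],[0,0,-0.008],[0,0,-0.008]],"spin":[0,0,0,0],"claw":[1,1,1,1]}'
```

```text
time_s: 4.82
ee_pos: [528.8, 93.1, 167.8]
tool_rot: [[-0.033, -0.999, -0.0], [-0.999, 0.033, 0.0], [-0.0, 0.0, -1.0]]
contact_force: [2.1, 1.3, -7.7]
opening: 0.272
finger_force: 59.0
time_s: 5.15
ee_pos: [528.8, 93.1, 169.9]
tool_rot: [[-0.033, -0.999, -0.0], [-0.999, 0.033, 0.0], [-0.0, 0.0, -1.0]]
contact_force: [2.7, 1.0, -8.4]
opening: 0.27
finger_force: 59.1
```

```bash
python3 -m handwheel '{"travel":[[0,0,-0.004],[0,0,-0.004],[0,0,-0.004]],"spin":[0,0,0],"claw":[1,1,1]}'
python3 - <<'E'
from bench import manip
import cv2
s=manip.sense();print(s['ee_pos'],s['contact_force'],s['wrist_torque'])
f=manip.grab_frame('side');cv2.imwrite('pics/s2.png',cv2.resize(f['color'][140:290,250:420,::-1],None,fx=4,fy=4))
E
```

```text
time_s: 5.4
ee_pos: [528.8, 93.1, 170.3]
tool_rot: [[-0.034, -0.999, -0.0], [-0.999, 0.034, 0.0], [-0.0, 0.0, -1.0]]
contact_force: [4.2, 1.6, -13.5]
opening: 0.268
finger_force: 61.2
[528.8018898   93.08487946 170.29992166] [  4.23136388   1.56003922 -13.46935692] [ 0.40361625 -2.0243471  -0.0961237 ]
```

View pics/s2.png

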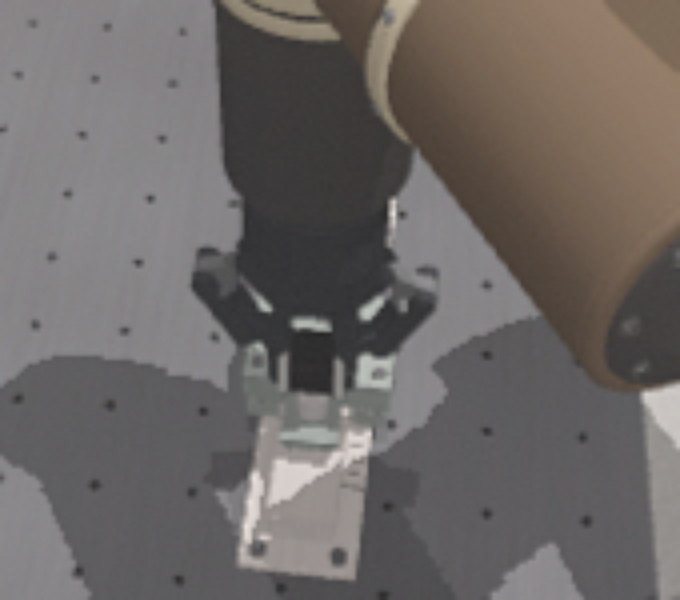

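The knob is held between the pads and drawn up: the upward force stiffened to 13 N, so it is on its inner stop. Next is the run along the rail.

```bash
python3 -m handwheel '{"travel":[[0.01,0,0],[0.025,0,0],[0.04,0,0],[0.055,0,0],[0.07,0,0],[0.085,0,0],[0.1,0,0],[0.115,0,0],[0.13,0,0],[0.145,0,0],[0.16,0,0],[0.16,0,0]],"spin":[0,0,0,0,0,0,0,0,0,0,0,0],"claw":[1,1,1,1,1,1,1,1,1,1,1,1]}'
```

```text
time_s: 6.45
ee_pos: [527.1, 52.3, 170.3]
tool_rot: [[-0.034, -0.999, -0.001], [-0.999, 0.034, -0.0], [0.0, 0.001, -1.0]]
contact_force: [5.8, -0.5, -17.6]
opening: 0.267
finger_force: 60.7
```

```bash
python3 -m handwheel '{"travel":[[0.01,0,0.001],[0.02,0,0.001],[0.03,0,0.001],[0.04,0,0.001],[0.05,0,0.001],[0.06,0,0.001],[0.07,0,0.001],[0.07,0,0.001]],"spin":[0,0,0,0,0,0,0,0],"claw":[1,1,1,1,1,1,1,1]}'
```

```text
time_s: 7.12
ee_pos: [526.5, 34.9, 170.3]
tool_rot: [[-0.034, -0.999, -0.001], [-0.999, 0.034, -0.0], [0.0, 0.001, -1.0]]
contact_force: [3.5, -0.9, -18.6]
opening: 0.269
finger_force: 60.6
```

```bash
python3 -m handwheel '{"travel":[[0.004,0,0.001],[0.008,0,0.001],[0.012,0,0.001],[0.016,0,0.001],[0.02,0,0.001],[0.02,0,0.001]],"spin":[0,0,0,0,0,0],"claw":[1,1,1,1,1,1]}'
python3 -m handwheel '{"travel":[[0.004,0,0],[0.008,0,0],[0.012,0,0],[0.012,0,0]],"spin":[0,0,0,0],"claw":[1,1,1,1]}'
```

```text
time_s: 7.62
ee_pos: [526.4, 30.4, 170.3]
tool_rot: [[-0.033, -0.999, -0.001], [-0.999, 0.033, -0.0], [0.0, 0.001, -1.0]]
contact_force: [0.1, 1.2, -14.8]
opening: 0.27
finger_force: 60.9
time_s: 7.95
ee_pos: [526.3, 27.3, 170.3]
tool_rot: [[-0.033, -0.999, -0.001], [-0.999, 0.033, -0.0], [0.0, 0.001, -1.0]]
contact_force: [0.5, 0.8, -14.7]
opening: 0.271
finger_force: 61.0
```

```bash
python3 -m handwheel '{"travel":[[0.004,0,0],[0.008,0,0],[0.008,0,0],[0.008,0,0]],"spin":[0,0,0,0],"claw":[1,1,1,1]}'
python3 -m handwheel '{"travel":[[0.004,0,0],[0.006,0,0],[0.006,0,0],[0.006,0,0]],"spin":[0,0,0,0],"claw":[1,1,1,1]}'
```

```text
time_s: 8.28
ee_pos: [526.4, 26.6, 170.3]
tool_rot: [[-0.034, -0.999, -0.0], [-0.999, 0.034, 0.002], [-0.002, 0.0, -1.0]]
contact_force: [-3.0, 9.2, -13.6]
opening: 0.276
finger_force: 61.2
time_s: 8.62
ee_pos: [526.4, 26.2, 170.4]
tool_rot: [[-0.033, -0.999, 0.0], [-0.999, 0.033, 0.003], [-0.003, -0.0, -1.0]]
contact_force: [-4.9, 16.8, -13.4]
opening: 0.275
finger_force: 61.4
```

The push force rose to 17 N after 66.5 mm of travel, which agrees with the gap seen by the camera. I'll hold briefly, check with a picture, then hand in.

```bash
python3 -m handwheel '{"travel":[[0,0,0],[0,0,0],[0,0,0],[0,0,0],[0,0,0],[0,0,0]],"spin":[0,0,0,0,0,0],"claw":[1,1,1,1,1,1]}'
python3 - <<'E'
from bench import manip
import cv2
f=manip.grab_frame('wrist');cv2.imwrite('pics/w3.png',f['color'][:,:,::-1])
E
```

```text
time_s: 9.12
ee_pos: [526.4, 26.3, 170.4]
tool_rot: [[-0.033, -0.999, 0.0], [-0.999, 0.033, 0.003], [-0.003, -0.0, -1.0]]
contact_force: [-5.4, 16.9, -12.9]
opening: 0.27
finger_force: 61.4
```

View pics/w3.png

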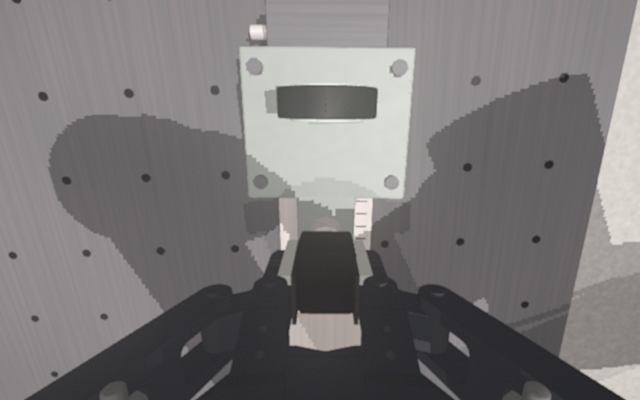

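The picture shows the carriage nose (row 47) against the grey stop (columns 267–387) with no rail visible between them, and the knob (columns 295–355, rows 232–310) firmly in the pads.

```bash
python3 -c "
from bench import manip
print(manip.close_job())"
```

```text
the job is handed in; nothing more can be done
None
```

I drew the plunger fully back and ran the carriage about 66.5 mm to the end stop, then handed the job in still gripping the knob with the plunger back; the hand-in returned no verdict.

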